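# Uncouple the sieve shaker's drive link and hold it up

### The job

The sieve shaker's drive link has to come off its crank ball for greasing: first, so that no grit gets into the joint, push the five loose stone chips off the deck into the spill trough at its right edge with the scraper, keeping the fingers off the chips, and stand the scraper back on the bench. Then take the coupler's latch by its upright tab, pull it sideways, away from the coupler, against its spring, and by the same tab lift the link off the ball until its head is about 9 cm above its seat. Finish while still holding it there by the tab, steady, and leave everything else where it is.

Things in the scene. Friction and masses are not known exactly. Their poses are not given: they have to be found in the camera images.
- shaker: Bench sieve shaker, fixed. Origin: on the bench straight below its crank ball. x runs from the ball along the drive link to the sieve at the back, y to the left (side of the latch tab), z up. Flat deck 50 mm above the bench: x -100 to 440, y -220 to 130 mm. On it: crank disc 6 mm high, radius 45 mm about (25, 0); gear motor 90 mm high at x 170 to 290, y -205 to -125; sieve at x over 215.
- trough (a point): Middle of the floor of the open spill trough along the right edge of the deck, axes as the shaker's. Trough: x -100 to 120 mm, y -220 (the deck's edge) to -310 mm in the shaker's frame. Its floor is 14 mm and its rim 46 mm above the bench, so the rim is 4 mm lower than the deck.
- crank_ball_centre (a point): Centre of the fixed steel crank ball, 30 mm across, 100 mm above the bench, hidden in the coupler head while that is down.
- coupler (a point): Centre of the socket in the coupler head at the free end of the drive link; at the ball's centre while seated. The head is 58 mm along the link, 52 mm wide, and its top is 23 mm above this point. It moves on a circle of 220 mm about the pivot.
- drive_link (a joint): Angle of the drive link (rad) about its pivot, whose axis runs along the shaker's y, 220 mm behind the ball and 110 mm above the bench: 0 seated on the ball, growing as the head is lifted, up to 1.2 at its stop; 0.1 rad lifts the head 22 mm. It falls back by its weight; lifting it at the tab takes about 4 N. While the latch is home it cannot rise more than about 4 mm at the ball.
- latch (a joint): Travel of the spring latch (m): 0 home (its horseshoe slide grips under the ball), 0.020 drawn out to its stop, along the shaker's +y (across the link, to the left). It lets the ball go from 0.014 on. The spring pulls home with 5 N at 0 and 13 N at the stop; it goes back when let go.
- pull_tab: Upright grip tab, rigid with the latch: 26 mm along x, 12 mm thick along y, 56 mm tall. Origin: centre of its lower end, z up along it, y the direction to pull; axes as the shaker's while the link is down. It then stands 80 mm left of the ball, 80 to 136 mm above the bench; between it and the coupler head are 48 mm free, above a low guide (top 90 mm above the bench).
- scraper: Scraper block: white plastic foot 140 mm long (x) by 28 mm wide (y) by 18 mm high, on it an upright wooden grip 84 mm along x, 20 mm thick along y, up to 68 mm above the foot's underside. Origin: centre of the underside; z up. About 160 g. It starts standing on the bench left of the shaker.
- chip0: Loose stone chip, 21 x 16 x 12 mm, 12 g, lying on the right part of the deck. Origin: centre of its underside as it starts.
- chip1: Loose stone chip, 19 x 17 x 11 mm, 12 g, lying on the right part of the deck. Origin: centre of its underside as it starts.
- chip2: Loose stone chip, 22 x 14 x 12 mm, 12 g, lying on the right part of the deck. Origin: centre of its underside as it starts.
- chip3: Loose stone chip, 18 x 16 x 13 mm, 12 g, lying on the right part of the deck. Origin: centre of its underside as it starts.
- chip4: Loose stone chip, 20 x 15 x 11 mm, 12 g, lying on the right part of the deck. Origin: centre of its underside as it starts.
- grease_tub: Bystander: small grey tub, 40 mm across, 34 mm high, on the deck behind the tab. Origin: centre of its underside.
- brush: Bystander: flat brush, 200 mm long, lying on the bench right of the shaker. Origin below its middle.
- sample_jar: Bystander: glass jar, 60 mm across, 85 mm high, on the bench to the right.
- calliper: Bystander: calliper, 200 mm long, flat on the bench at the left.
- vertebra: Bystander: vertebra, about 100 x 75 x 24 mm, on a thin white board at the right.
- long_bone: Bystander: small long bone, 140 mm, on the same white board.
Not all that is in view belongs to the job. What is shaped like the scraper but black or purple is not meant.

How it is judged:
On the way, in this order (a step that is already met when the one before it is completed fails the run):
1. all five chips lie in the spill trough, the link still down on the ball (z of each of chip0, chip1, chip2, chip3, chip4 in the frame of shaker below 0.045 m and y of chip0 in the frame of shaker between -0.315 and -0.215 m and x of chip0 in the frame of shaker between -0.105 and 0.125 m and y of chip1 in the frame of shaker between -0.315 and -0.215 m and x of chip1 in the frame of shaker between -0.105 and 0.125 m and y of chip2 in the frame of shaker between -0.315 and -0.215 m and x of chip2 in the frame of shaker between -0.105 and 0.125 m and y of chip3 in the frame of shaker between -0.315 and -0.215 m and x of chip3 in the frame of shaker between -0.105 and 0.125 m and y of chip4 in the frame of shaker between -0.315 and -0.215 m and x of chip4 in the frame of shaker between -0.105 and 0.125 m and value of joint drive_link below 0.03 rad), for 0.2 s.
2. the scraper stands on the bench, let go, the link still down (height (world z) of scraper below 0.006 m and angle between scraper's own z axis and vertical below 0.1 rad and linear speed of scraper below 0.02 m/s and contact force between the fingers and scraper below 0.1 N and value of joint drive_link below 0.03 rad), for 0.2 s.
3. the latch is drawn out by at least 12 mm while the link is still down (value of joint latch above 0.012 m and value of joint drive_link below 0.06 rad), for 0.05 s.
At the end, for the whole second after the job is handed in: Through the last second the fingers hold the latch tab (over 1 N) and the link stays up and still (0.27 to 0.60 rad, under 0.05 rad/s: head 60 to 125 mm above its seat); the five chips lie in the spill trough and the scraper stands on the bench (within 6 mm, tilt under 0.1 rad) (value of joint drive_link between 0.27 and 0.6 rad and velocity of joint drive_link between -0.05 and 0.05 rad/s and contact force between the fingers and pull_tab above 1 N and z of each of chip0, chip1, chip2, chip3, chip4 in the frame of shaker below 0.045 m and y of chip0 in the frame of shaker between -0.315 and -0.215 m and x of chip0 in the frame of shaker between -0.105 and 0.125 m and y of chip1 in the frame of shaker between -0.315 and -0.215 m and x of chip1 in the frame of shaker between -0.105 and 0.125 m and y of chip2 in the frame of shaker between -0.315 and -0.215 m and x of chip2 in the frame of shaker between -0.105 and 0.125 m and y of chip3 in the frame of shaker between -0.315 and -0.215 m and x of chip3 in the frame of shaker between -0.105 and 0.125 m and y of chip4 in the frame of shaker between -0.315 and -0.215 m and x of chip4 in the frame of shaker between -0.105 and 0.125 m and height (world z) of scraper below 0.006 m and angle between scraper's own z axis and vertical below 0.1 rad); the arm keeps its last pose, push and grip.
It fails at once if a chip is touched by the fingers (contact force between the fingers and chip0 above 0.3 N or contact force between the fingers and chip1 above 0.3 N or contact force between the fingers and chip2 above 0.3 N or contact force between the fingers and chip3 above 0.3 N or contact force between the fingers and chip4 above 0.3 N).
It fails at once if a bystander is moved by more than 30 mm (distance of any of grease_tub, brush, sample_jar, calliper, vertebra, long_bone from where it was at the start of the episode above 0.03 m).
It also fails if it takes over 62 s, if anything falls off the work surface, if the arm or the gripper's body presses on something with over 40 N, if the wrist force passes 120 N, or if a joint passes its speed limit or range.

### The arm

A 7-joint arm with a two-finger parallel gripper is mounted at the origin on the work surface. World frame = base frame: x ahead of the robot, y to its left, z up, the work surface at z = 0. Lengths are in m, angles in rad, forces in N, time in s.
With the tool pointing down it reaches from about 0.4 to 0.85 m from the base axis. Payload 6.9 kg.
Tool frame: the origin (TCP) lies between the finger pads; the fingertips stand 14 mm ahead of it and the grasp point (between the pads) lies 5 mm behind it (arm.tip_reach is the z of the fingertips in the tool frame, in m); z points along the fingers, y is the direction in which the jaws open and shut (so a half turn about z gives the same grasp; the last joint's range is limited). The gripper opens to 85 mm and grips with 20 to 120 N. Pads are 22 mm wide; open, the fingers measure 114 mm over their backs; the gripper's body (76 mm by 85 mm) begins 54 mm behind the grasp point. The pads swing forward as they close: fully open they stand 13 mm farther back than shut.
Start: joints at [-1.167, 0.507, -0.238, 1.5, 0.126, 1.149, -0.155], TCP at [0.183, 0.597, 0.245] pointing down, gripper open.
Joint ranges: [-3.08, 3.08], [-0.24, 2.05], [-1.43, 1.35], [0, 2.5], [-1.52, 4.66], [0.17, 1.96], [-2.89, 2.89]. Speed limits (rad/s): [2.39, 2.39, 3.14, 3.14, 3.14, 3.14, 3.14].

### API

Orientations are given as a unit quaternion [w, x, y, z].
In Python, from workcell import arm, jaws, inverse_kinematics, get_image, search_frame, mark_of gives the robot as it stands. Calls block until the motion is done:
- arm.move_to(position, orientation): joint-space move of the TCP to a pose.
- arm.servo_line(position, ori=None, feed=0.15): straight line of the TCP; ori=None keeps the orientation; feed is the mean speed in m/s.
- arm.goto_joints(angles): joint-space move.
- jaws.grip(opening, f_grip=None): finger opening in m; f_grip is the grip in N (None keeps the last); returns when the fingers have stopped.
- arm.pause(seconds).
- inverse_kinematics(position, orientation): joint angles nearest the present ones, or None.
- arm.read_state(): the state.
- get_image(name): name is "scene" or "top" or "wrist"; returns a dict with "image" (400x640x3 uint8, blue, green, red), "depth" (400x640 float32, m along the optical axis (not along the pixel's ray), 0 where there is no reading), "camera_matrix" (3x3 intrinsics, pixels), "xyz" and "attitude" of the camera in the world; the wrist camera has in their place "tool_from_camera" (4x4, takes a point from camera to tool coordinates, whose origin is the TCP and whose axes are the flange's). Camera axes: x right, y up, looking along -z (the intrinsics and any distortion apply to the point x, -y, -z); pixel columns grow to the right and rows downward; lengths in m; the calibration is good to about 2 mm. A picture is of the moment at which its call begins: read the wrist's pose just before it.
A pose or a line that the arm cannot do raises arm.Unreachable and nothing moves.
- arm.hand_in(): hands the job in, once; it reports no verdict.
Trained networks look in a picture, given as the dict that the camera call returned (one of the last four; its "shot" number tells which), for a name from the list of things; names that differ only in an ending like _2 or _b are one class to them, and where a whole thing is asked for, a point or a joint stands for the part that bears it (a point fixed in the world has none). Each returns a list of dicts, best first, with "score" (0 to 1); they miss things now and then, are a little off and sometimes report something else, mostly with a low value. They report only what shows in the picture. A call takes as long as a camera call. They do not tell look-alikes from the thing itself.
- search_frame(query, picture): "bbox" ([left, top, width, height] in pixels, round what is visible of it).
- mark_of(query, picture): "point" ([column, row] in pixels: a listed point, or the origin of a listed thing).
The state is a dict: "clock": time; "qpos": joint angles; "dq": joint speeds; "tau": joint torques, N m; "ee_pos": TCP position; "ee_rot": TCP orientation; "force": force on the tool from outside, world axes, zero at the start; "torque": the same for the moment, N m; "finger_gap": finger opening in m.
Only numpy, scipy, OpenCV 4.12 (cv2) and the standard library are available. Lean on these libraries where they do the work, as an engineer would, in place of code of your own. Each camera call takes 0.05 s, during which the arm holds its last target. There are 200 camera calls.

## Working session

There is one attempt and no reset: what is moved stays moved. The work goes in short steps, each a Python script; the robot and the scene stay as the last script left them, time stands still between calls to the robot, and variables do not carry over. Pictures are saved under pics/ and viewed, about 8 in all and at most 12, crops included, and the job is handed in when it is done.

```bash
ls; mkdir -p pics; cat > h.py <<'E'
import numpy as np, cv2
from scipy.spatial.transform import Rotation as R
from workcell import arm, jaws, inverse_kinematics, get_image, search_frame, mark_of
def rot(q): return R.from_quat([q[1],q[2],q[3],q[0]]).as_matrix()
def quat(M):
    x,y,z,w=R.from_matrix(M).as_quat(); return [w,x,y,z]
def cam(p,st=None):
    if 'xyz' in p:
        a=np.array(p['attitude']); M=a if a.shape==(3,3) else rot(a)
        return M,np.array(p['xyz'])
    T=np.array(p['tool_from_camera']); M=rot(st['ee_rot'])
    return M@T[:3,:3], M@T[:3,3]+np.array(st['ee_pos'])
def ray(p,uv,st=None):
    M,t=cam(p,st); K=np.array(p['camera_matrix']); d=np.array(p.get('distortion',np.zeros(5)),float)
    n=cv2.undistortPoints(np.array([[uv]],float),K,d)[0,0]
    return t, M@np.array([n[0],-n[1],-1.])
def atdepth(p,uv,st=None,w=1):
    u,v=int(round(uv[0])),int(round(uv[1])); z=p['depth'][max(v-w,0):v+w+1,max(u-w,0):u+w+1]; z=z[z>0]
    if not len(z): return None
    t,r=ray(p,uv,st); return t+r*np.median(z)
def atz(p,uv,z,st=None):
    t,r=ray(p,uv,st); return t+r*(z-t[2])/r[2]
def two(a,b):
    A=[];B=[]
    for t,r in (a,b):
        r=r/np.linalg.norm(r); P=np.eye(3)-np.outer(r,r); A.append(P);B.append(P@t)
    return np.linalg.lstsq(np.vstack(A),np.hstack(B),rcond=None)[0]
def down(yaw): # jaw axis (tool y) at angle yaw from world x
    y=np.array([np.cos(yaw),np.sin(yaw),0]); z=np.array([0,0,-1.]); return quat(np.column_stack([np.cross(y,z),y,z]))
E
cat > a.py <<'E'
from h import *
s=arm.read_state(); print({k:np.round(v,3) for k,v in s.items()}, arm.tip_reach)
for n in ('scene','top'):
    p=get_image(n); cv2.imwrite(f'pics/{n}0.png',p['image'])
    print(n,[k for k in p], np.round(p['xyz'],3))
    for q in ('shaker','trough','coupler','crank_ball_centre','pull_tab','scraper','chip0','grease_tub','brush','sample_jar','calliper'):
        for m in mark_of(q,p)[:6]:
            X=atdepth(p,m['point']); print(q,np.round(m['point'],1),round(m['score'],2),None if X is None else np.round(X,3))
E
python3 a.py
```

```text
pics
{'clock': np.float64(0.0), 'qpos': array([-1.167,  0.508, -0.238,  1.501,  0.126,  1.149, -0.155]), 'dq': array([-0.001, -0.001,  0.   ,  0.001,  0.002,  0.   ,  0.   ]), 'tau': array([ 1.0000e-03, -6.2060e+01, -2.1850e+00, -2.4966e+01,  1.3000e-02,
        1.2000e-02, -0.0000e+00]), 'ee_pos': array([0.183, 0.597, 0.244]), 'ee_rot': array([-0.   ,  0.148,  0.989, -0.001]), 'force': array([ 0.056, -0.465, -0.116]), 'torque': array([0.04 , 0.007, 0.038]), 'finger_gap': np.float64(0.085)} 0.014
scene ['image', 'depth', 'camera_matrix', 'xyz', 'attitude', 'shot'] [ 0.878 -0.684  1.379]
shaker [329.2 212.1] 0.82 [ 0.567 -0.012  0.074]
shaker [333.6 185.4] 0.24 [0.54  0.078 0.114]
trough [311.7 275.6] 0.66 [ 0.611 -0.241  0.014]
trough [309.5 233.3] 0.39 [ 0.538 -0.116  0.059]
trough [356.6 122.6] 0.19 [0.456 0.494 0.006]
coupler [218.3 359.9] 0.64 [ 0.478 -0.626  0.02 ]
coupler [328.2 203.3] 0.59 [ 0.559 -0.006  0.123]
pull_tab [334.5 188.7] 0.62 [0.543 0.081 0.089]
scraper [301.8 154.1] 0.93 [0.325 0.218 0.018]
scraper [351.4 171.7] 0.84 [0.547 0.24  0.002]
scraper [391.8 178. ] 0.7
[... 919 characters left out ...]
[0.553 0.008 0.13 ]
pull_tab [292.8 203.4] 0.57 [0.529 0.09  0.112]
pull_tab [313.7 199.5] 0.34 [0.542 0.009 0.124]
scraper [259.  259.2] 0.83 [0.316 0.222 0.066]
scraper [243.8 165.4] 0.7 [0.695 0.294 0.048]
scraper [164.7 248.4] 0.62 [0.359 0.607 0.023]
scraper [208.9 273.2] 0.58 [0.262 0.417 0.058]
scraper [255.7 203.4] 0.52 [0.539 0.243 0.043]
chip0 [361.9 199. ] 0.53 [ 0.556 -0.183  0.054]
chip0 [356.9 186. ] 0.53 [ 0.608 -0.164  0.055]
grease_tub [288.  181.6] 0.53 [0.62  0.111 0.084]
brush [421.3 220.3] 0.76 [ 0.475 -0.428  0.014]
sample_jar [419.5 173.5] 0.68 [ 0.655 -0.411  0.077]
sample_jar [447.4 214.9] 0.25 [ 0.495 -0.53   0.029]
calliper [191.5 228.5] 0.86 [ 0.442  0.51  -0.001]
```

```bash
python3 - <<'E'
import cv2
a=cv2.imread('pics/scene0.png')[80:300,230:430]; cv2.imwrite('pics/v1.png',cv2.resize(a,None,fx=2.7,fy=2.7,interpolation=cv2.INTER_CUBIC))
b=cv2.imread('pics/top0.png')[110:300,150:460]; cv2.imwrite('pics/v2.png',cv2.resize(b,None,fx=2.5,fy=2.5,interpolation=cv2.INTER_CUBIC))
E
```

```text
(no output)
```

View pics/v1.png

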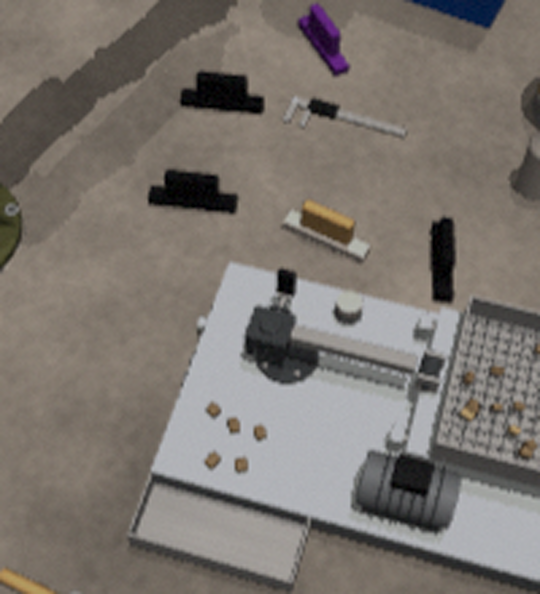

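View pics/v2.png

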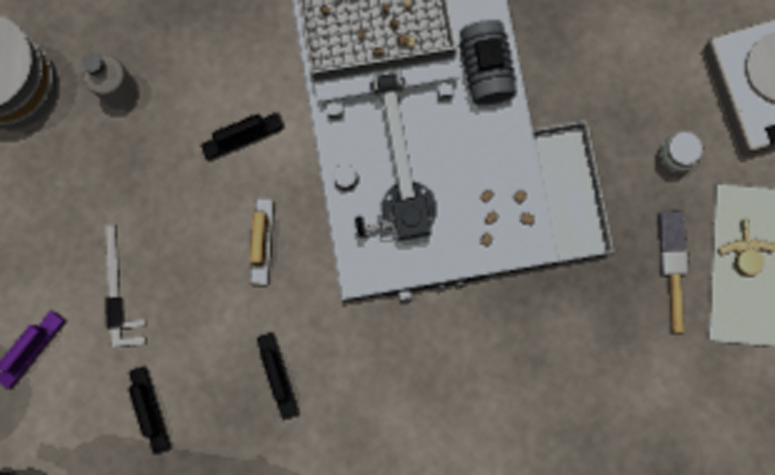

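View 1 (scene crop) and view 2 (top crop) show five scraper-shaped things. In scene pixels they are the white/wood one at (351,172), black ones at (302,154), (311,120) and (392,178), and a purple one at (348,94). The white foot with a wooden grip matches the description: scene (351,172), top (256,203), about (0.54, 0.24) world. The chips are on the right of the deck, with the trough beyond them. Next I'll use the wrist camera for closer views.

```bash
cat > b.py <<'E'
from h import *
import pickle
D=[]
for i,(x,y) in enumerate([(0.50,0.16),(0.50,-0.06)]):
    arm.move_to([x,y,0.42],down(np.pi/2))
    s=arm.read_state(); p=get_image('wrist'); D.append((s,p)); cv2.imwrite(f'pics/w{i}.png',p['image'])
    if i==0: print(np.round(p['tool_from_camera'],3),np.round(p['camera_matrix'],1))
    print(s['clock'],np.round(s['ee_pos'],3))
    for q in ('shaker','trough','coupler','pull_tab','scraper','chip0','grease_tub'):
        for m in mark_of(q,p)[:6]:
            X=atdepth(p,m['point'],s); print(q,np.round(m['point'],1),round(m['score'],2),None if X is None else np.round(X,3))
pickle.dump(D,open('w.pkl','wb'))
cv2.imwrite('pics/v3.png',np.vstack([d[1]['image'] for d in D])[:, :] if 0 else cv2.resize(np.vstack([d[1]['image'] for d in D]),None,fx=.75,fy=.75,interpolation=cv2.INTER_AREA))
E
python3 b.py
```

```text
[[-0.     0.95   0.313  0.081]
 [ 1.    -0.     0.001  0.001]
 [ 0.001  0.313 -0.95  -0.13 ]
 [ 0.     0.     0.     1.   ]] [[343.7   0.  321.2]
 [  0.  343.7 188.2]
 [  0.    0.    1. ]]
3.2417 [0.5   0.161 0.42 ]
shaker [228.6 162. ] 0.68 [0.535 0.032 0.079]
trough [ 70.8 199.4] 0.61 [ 0.614 -0.252  0.017]
trough [377.8 149.2] 0.47 [0.522 0.245 0.051]
coupler [213.2 180.7] 0.65 [0.547 0.023 0.128]
pull_tab [271.2 166.2] 0.66 [0.537 0.094 0.095]
pull_tab [134.4 175.1] 0.36 [ 0.559 -0.113  0.064]
scraper [392.4 248.4] 0.82 [0.702 0.285 0.02 ]
scraper [377.9 148.8] 0.57 [0.522 0.246 0.05 ]
chip0 [133.4 177.7] 0.73 [ 0.563 -0.115  0.064]
chip0 [138.9 153.4] 0.62 [ 0.526 -0.102  0.062]
chip0 [107.9 196.8] 0.57 [ 0.593 -0.16   0.061]
chip0 [139.9 196.4] 0.53 [ 0.593 -0.112  0.06 ]
chip0 [ 96.5 171.6] 0.49 [ 0.555 -0.172  0.057]
grease_tub [291.4 215.6] 0.74 [0.613 0.119 0.086]
4.525 [ 0.5   -0.058  0.42 ]
shaker [365.3 163. ] 0.69 [0.528 0.001 0.113]
trough [203.4 199.1] 0.61 [ 0.614 -0.252  0.016]
trough [ 91.5 120.7] 0.25 [ 0.486 -0.406  0.022]
coupler [371.7 182.3] 0.88 [0.549 0.008 0.131]
pull_tab [426.4 167.2] 0.76 [0.535 0.082 0.111]
pull_tab [433.3 215.7] 0.38 [0.614 0.107 0.085]
scraper [513.5 248.7] 0.83 [0.704 0.275 0.019]
scraper [515.4 149.2] 0.67 [0.529 0.247 0.02 ]
scraper [ 10.4 127.3] 0.66 [ 0.495 -0.524  0.031]
scraper [113.3 225.3] 0.41 [ 0.656 -0.4    0.03 ]
scraper [283.9 197.2] 0.19 [ 0.595 -0.113  0.061]
chip0 [286.9 154.7] 0.69 [ 0.528 -0.106  0.064]
chip0 [284.1 195.5] 0.65 [ 0.593 -0.113  0.058]
chip0 [279.8 180.8] 0.62 [ 0.568 -0.118  0.063]
chip0 [248.4 199.8] 0.57 [ 0.598 -0.167  0.063]
chip0 [243.  173.8] 0.53 [ 0.558 -0.172  0.062]
grease_tub [433.  215.5] 0.69 [0.614 0.107 0.085]
```

View pics/v3.png

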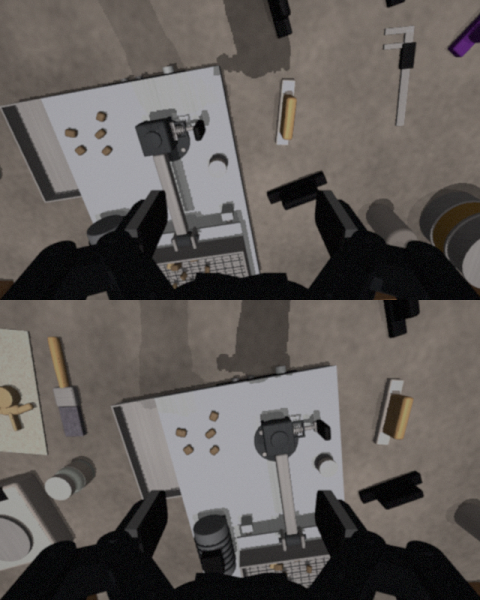

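View 3 (wrist, two positions) shows the white/wood scraper clearly at (378,149) in image 0 and (515,149) in image 1. The five chips, the coupler with its black tab at (426,167) in image 1, and the tub behind the tab are all visible. Next step is fitting the frames from the depth clouds.

```bash
cat > c.py <<'E'
from h import *
import pickle
from scipy.optimize import minimize
D=pickle.load(open('w.pkl','rb'))
def cloud(s,p):
    M,t=cam(p,s); K=p['camera_matrix']; v,u=np.mgrid[0:400,0:640]; z=p['depth']
    P=np.stack([(u-K[0][2])/K[0][0]*z,-(v-K[1][2])/K[1][1]*z,-z],-1)@M.T+t; P[z==0]=np.nan; return P
C=[cloud(*d) for d in D]
P=np.vstack([c[:280].reshape(-1,3) for c in C]); I=np.vstack([d[1]['image'][:280].reshape(-1,3) for d in D])
P0=np.hstack([P,I]); P0=P0[~np.isnan(P0[:,0])]
P=P0[:,:3]
b=P[P[:,2]<0.012]; print('bench z',np.median(b[:,2][np.abs(b[:,0]-.45)<.3]))
def loc(q,f): 
    c,s=np.cos(f[2]),np.sin(f[2]); d=q[:,:2]-f[:2]; return np.c_[c*d[:,0]+s*d[:,1],-s*d[:,0]+c*d[:,1]]
f0=np.array([0.548,0.01,0.19])
L=loc(P,f0); sel=P[(L[:,0]>-.16)&(L[:,0]<.2)&(L[:,1]>-.27)&(L[:,1]<.19)]
dk=(sel[:,2]>.043)&(sel[:,2]<.057); lo=sel[:,2]<.035
print('deck z',np.median(sel[dk][:,2]))
def cost(f):
    L=loc(sel,f); m=np.minimum.reduce([L[:,0]+.1,L[:,1]+.22,.13-L[:,1]])
    s=1/(1+np.exp(-np.clip(m/.002,-40,40)))
    return (1-s[dk]).sum()+s[lo].sum()
best=min((minimize(cost,f0+[a,b,c],method='Nelder-Mead') for a in(-.01,.01) for b in(-.01,.01) for c in(-.04,.04)),key=lambda r:r.fun)
f=best.x; print('shaker',f,best.fun,cost(f0),dk.sum())
def w(x,y): c,s=np.cos(f[2]),np.sin(f[2]); return [f[0]+c*x-s*y,f[1]+s*x+c*y]
for q,z,pts in [('coupler',.1,[]),('pull_tab',.08,[]),('trough',.014,[]),('grease_tub',.05,[]),('scraper',0,[])]:
    pass
# tab top, scraper grip, head top, chips
def blob(n,m):
    q=P[m]; r=cv2.minAreaRect(q[:,:2].astype(np.float32)*1000); print(n,len(q),'mean',np.round(q.mean(0),4),'z99',np.round(np.percentile(q[:,2],[2,50,99]),3),'rect',np.round(r[0],1),np.round(r[1],1),round(r[2],1)); return q
sc=(abs(P[:,0]-.53)<.1)&(abs(P[:,1]-.245)<.05)
blob('grip top',sc&(P[:,2]>.058)&(P[:,2]<.08)); blob('foot',sc&(P[:,2]>.013)&(P[:,2]<.024))
L=loc(P,f)
q=blob('tab',(abs(L[:,0])<.03)&(abs(L[:,1]-.08)<.03)&(P[:,2]>.128)&(P[:,2]<.15)); print(loc(q,f).mean(0),loc(q,f).min(0),loc(q,f).max(0))
q=blob('head',(abs(L[:,0])<.05)&(abs(L[:,1])<.045)&(P[:,2]>.117)&(P[:,2]<.14)); print(loc(q,f).mean(0),np.percentile(loc(q,f),[2,98],axis=0))
m=(L[:,0]>-.09)&(L[:,0]<.12)&(L[:,1]>-.21)&(L[:,1]<-.07)&(P[:,2]>.0565)
import scipy.cluster.hierarchy as h
q=P[m]; k=h.fcluster(h.linkage(q[:,:2]),.008,'distance')
for i in set(k):
    if (k==i).sum()>15: print('chip',(k==i).sum(),np.round(loc(q[k==i],f).mean(0),3),np.round(loc(q[k==i],f).min(0),3),np.round(loc(q[k==i],f).max(0),3))
E
python3 c.py
python3 - <<'E'
import cv2
a=cv2.imread('pics/w1.png')
cv2.imwrite('pics/v4.png',cv2.resize(a[90:260,180:560],None,fx=2.1,fy=2.1,interpolation=cv2.INTER_CUBIC))
E
```

```text
bench z 0.0018602726701912875
deck z 0.051894816417138556
shaker [0.55551782 0.00876581 0.17875002] 2188.8844668388 3616.8461398212403 64635
grip top 1792 mean [0.5304 0.2528 0.0678] z99 [0.059 0.069 0.071] rect [532.6 254.4] [22.2 83.9] 87.2
foot 1762 mean [0.5238 0.2506 0.0189] z99 [0.014 0.019 0.022] rect [532.7 254.6] [ 30.2 140.2] 86.7
tab 409 mean [0.5405 0.0882 0.1359] z99 [0.129 0.137 0.139] rect [541.5  88.4] [25.2 12.6] 9.6
[-0.00067471  0.0808132 ] [-0.01225323  0.07460684] [0.01296235 0.08721119]
head 3917 mean [0.5589 0.0113 0.1254] z99 [0.12  0.125 0.132] rect [565.8  11.9] [78.6 52.8] 10.1
[0.00373695 0.00189311] [[-0.02776841 -0.02336642]
 [ 0.04650097  0.02634929]]
chip 269 [ 0.012 -0.176] [ 0.003 -0.188] [ 0.023 -0.167]
chip 313 [-0.026 -0.181] [-0.035 -0.194] [-0.015 -0.171]
chip 890 [-0.084 -0.099] [-0.087 -0.11 ] [-0.071 -0.094]
chip 242 [ 0.023 -0.124] [ 0.013 -0.135] [ 0.033 -0.114]
chip 280 [-0.047 -0.111] [-0.056 -0.121] [-0.036 -0.102]
chip 275 [-0.014 -0.124] [-0.022 -0.136] [-0.004 -0.114]
```

View pics/v4.png

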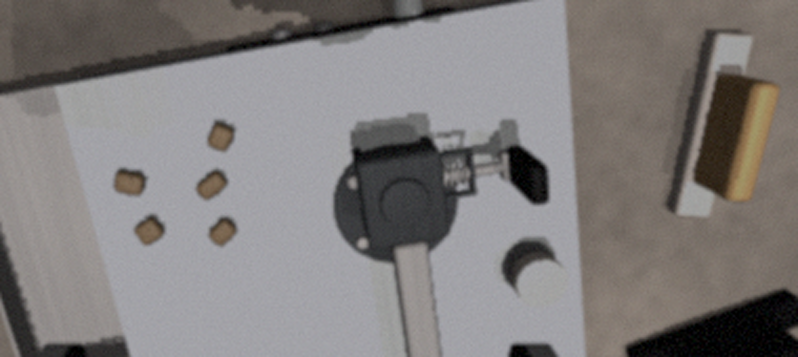

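View 4 (enlarged crop of wrist image 1) confirms the scraper: white foot and wooden grip at crop (735,130). All five chips and the tab at (528,172) are visible too. The measurements fit the text: tab at shaker (−1, 81) mm, deck 0.050 after a 2 mm depth bias, grip 84×22 mm, foot 140×30 mm. I'll grasp the scraper now.

```bash
cat >> h.py <<'E'
F=np.array([0.5555,0.0088,0.1788])
def S(x,y,z):
    c,s=np.cos(F[2]),np.sin(F[2]); return [F[0]+c*x-s*y,F[1]+s*x+c*y,z]
def rep(n):
    s=arm.read_state(); print(n,'t',round(float(s['clock']),2),'pos',np.round(s['ee_pos'],4),'F',np.round(s['force'],1),'gap',round(float(s['finger_gap']),4))
E
cat > d.py <<'E'
from h import *
g=down(np.pi/2-0.053); P=[0.5327,0.2545]
arm.move_to(P+[0.16],g); arm.servo_line(P+[0.046],feed=.12); rep('at')
jaws.grip(0.012,60); rep('grip')
arm.servo_line(P+[0.25],feed=.2); rep('lift')
arm.move_to(S(-.012,-.078,.25),down(np.pi/2+F[2])); rep('over')
s=arm.read_state(); p=get_image('wrist'); cv2.imwrite('pics/v5.png',p['image'])
E
python3 d.py
```

```text
at t 7.54 pos [0.5332 0.2547 0.0467] F [ 0.2  0.4 -0.5] gap 0.0861
grip t 8.15 pos [0.5328 0.2545 0.0462] F [ 0.1 -0.7  3.2] gap 0.0195
lift t 9.32 pos [0.532  0.2542 0.2487] F [-0.4  0.9 -1.4] gap 0.0191
over t 10.55 pos [ 0.5578 -0.0684  0.2497] F [-0.3  0.5 -2.3] gap 0.0193
```

View pics/v5.png

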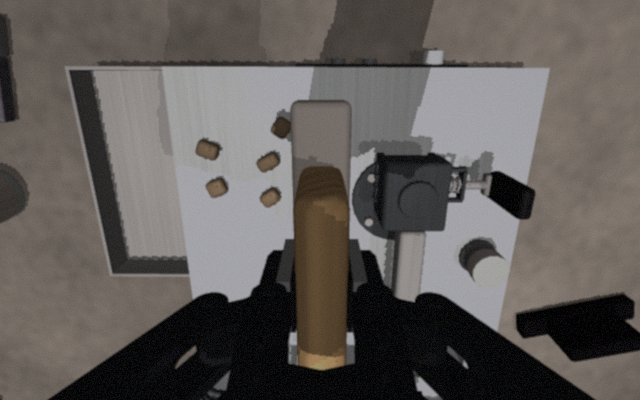

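View 5 (wrist, count 5): the scraper is held square to the deck at (320,230) and all five chips lie left of it, (207,149) to (282,127). I'll lower it 1.5 mm clear of the deck and push slowly.

```bash
cat > e.py <<'E'
from h import *
arm.servo_line(S(-.012,-.078,.14),feed=.15); arm.servo_line(S(-.012,-.078,.0977),feed=.06); rep('down')
arm.servo_line(S(-.012,-.18,.0977),feed=.06); rep('mid')
arm.servo_line(S(-.012,-.228,.0977),feed=.04); rep('end')
arm.servo_line(S(-.012,-.17,.12),feed=.15); 
arm.servo_line(S(-.012,-.10,.24),feed=.2); rep('back')
p=get_image('wrist'); cv2.imwrite('pics/v6.png',p['image'])
t=get_image('scene'); cv2.imwrite('pics/s6.png',t['image'])
for m in mark_of('chip0',p)[:8]: print(np.round(m['point']),round(m['score'],2))
E
python3 e.py
```

```text
down t 12.34 pos [ 0.5578 -0.0701  0.0978] F [ 0.6 -0.5 -2.4] gap 0.0194
mid t 14.19 pos [ 0.5757 -0.1702  0.0977] F [ 0.2  0.7 -2.6] gap 0.0191
end t 15.54 pos [ 0.5843 -0.2173  0.0977] F [ 0.3 -0.5 -2. ] gap 0.0197
back t 16.95 pos [ 0.5609 -0.0928  0.2389] F [-0.2 -0.3 -2.7] gap 0.0195
[141. 150.] 0.89
[194. 132.] 0.8
[196. 184.] 0.63
[178. 152.] 0.61
[196. 172.] 0.51
```

View pics/v6.png

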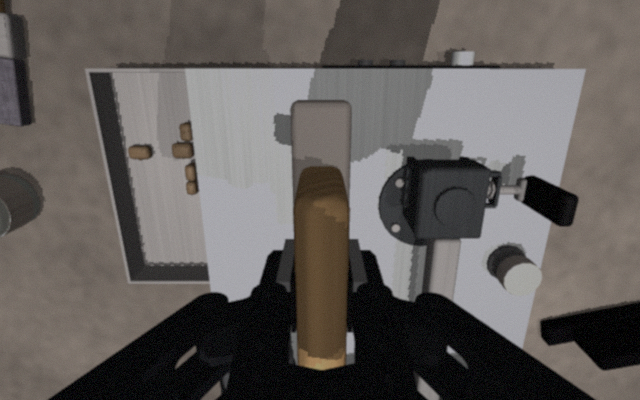

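View 6 (count 6): all five chips are in the trough, at (141,150), (194,132), (178,152), (196,172) and (196,184), and the deck is clear. I'll stand the scraper back where it was.

```bash
cat > f.py <<'E'
from h import *
g=down(np.pi/2-0.053); P=[0.5327,0.2545]
arm.move_to(P+[0.25],g); arm.servo_line(P+[0.06],feed=.2); arm.servo_line(P+[0.0465],feed=.03); rep('down')
z=.0465
while arm.read_state()['force'][2]<0 and z>.044: z-=.0007; arm.servo_line(P+[z],feed=.03)
rep('touch'); arm.pause(.2)
jaws.grip(0.085); arm.pause(.1); rep('open')
arm.servo_line(P+[0.2],feed=.2)
d=down(np.pi/2+F[2]); arm.move_to(S(-.02,.06,.36),d); rep('view')
s=arm.read_state(); p=get_image('wrist'); cv2.imwrite('pics/v7.png',p['image'])
import pickle; pickle.dump((s,p),open('w2.pkl','wb'))
c,sn=np.cos(F[2]),np.sin(F[2])
for q in('chip0','pull_tab','scraper'):
  for m in mark_of(q,p)[:6]:
    X=atdepth(p,m['point'],s); 
    if X is not None:
      a=X[:2]-F[:2]; print(q,np.round(m['point']),round(m['score'],2),'shaker',np.round([c*a[0]+sn*a[1],-sn*a[0]+c*a[1],X[2]],3))
E
python3 f.py
```

```text
down t 20.11 pos [0.5326 0.2544 0.0463] F [ 0.  -0.6 -2.6] gap 0.0192
touch t 20.36 pos [0.5326 0.2545 0.0462] F [-2.5 -1.1  5.2] gap 0.019
open t 21.31 pos [0.5327 0.2545 0.0458] F [ 0.  -0.3  0.3] gap 0.0848
view t 23.21 pos [0.5249 0.0654 0.3586] F [ 0.1  0.6 -0.3] gap 0.0849
chip0 [ 96. 137.] 0.7 shaker [-0.023 -0.241  0.028]
chip0 [110. 160.] 0.58 shaker [ 0.004 -0.212  0.052]
chip0 [ 66. 136.] 0.56 shaker [-0.023 -0.28   0.028]
chip0 [109. 153.] 0.54 shaker [-0.005 -0.212  0.052]
chip0 [103. 124.] 0.45 shaker [-0.043 -0.212  0.052]
pull_tab [339. 164.] 0.83 shaker [-0.012  0.081  0.134]
scraper [449. 165.] 0.66 shaker [0.016 0.239 0.03 ]
```

View pics/v7.png

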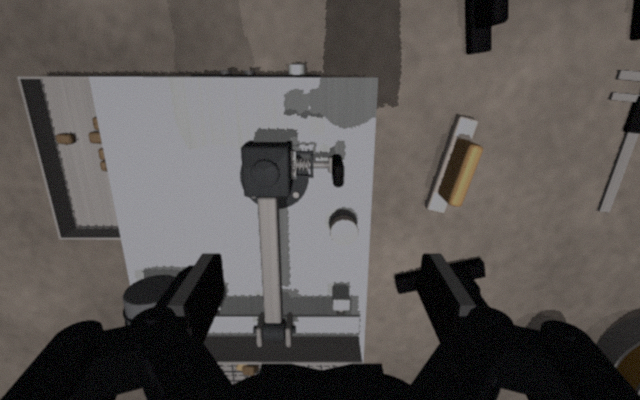

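View 7 (count 7): the scraper stands on the bench at (455,165), released, and the tab is at (337,170). The chips that show are in the trough. Next I grip the tab across y, draw the latch, then lift along the arc.

```bash
cat > g.py <<'E'
from h import *
c,s=np.cos(F[2]),np.sin(F[2]); Rz=np.array([[c,-s,0],[s,c,0],[0,0,1]])
def pose(th,y):
    x=.22-.22*np.cos(th)+.001*np.sin(th); z=.11+.22*np.sin(th)+.001*np.cos(th)
    zt=np.array([-np.sin(th),0,-np.cos(th)]); yt=np.array([0,1.,0])
    return S(x,y,z), quat(Rz@np.column_stack([np.cross(yt,zt),yt,zt]))
if __name__=='__main__':
    p,q=pose(.42,.098); print('ik',inverse_kinematics(p,q) is not None)
    jaws.grip(.042); p,q=pose(0,.08)
    arm.move_to(p[:2]+[.2],q); rep('above')
    arm.servo_line(p,feed=.08); rep('at')
    jaws.grip(.004,70); arm.pause(.1); rep('grip')
    for d in (.006,.012,.016,.018):
        arm.servo_line(pose(0,.08+d)[0],feed=.03); f=arm.read_state(); rep(f'pull {d} Fy {np.dot(f["force"],Rz[:,1]):.1f}')
E
python3 g.py
```

```text
ik True
above t 24.59 pos [0.542  0.0874 0.201 ] F [1.  0.3 0.7] gap 0.0418
at t 25.85 pos [0.5416 0.0876 0.1115] F [ 0.7  0.1 -0.2] gap 0.0423
grip t 26.32 pos [0.5416 0.0871 0.1114] F [ 0.2 -2.3  4.9] gap 0.0111
pull 0.006 Fy -6.3 t 26.68 pos [0.5407 0.0918 0.1113] F [ 0.7 -6.3  4.8] gap 0.0115
pull 0.012 Fy -9.0 t 27.02 pos [0.5398 0.097  0.1113] F [ 2.  -8.8  4.7] gap 0.0112
pull 0.016 Fy -10.6 t 27.31 pos [0.5392 0.1004 0.1112] F [  2.7 -10.3   5.2] gap 0.0112
pull 0.018 Fy -10.6 t 27.56 pos [0.5389 0.102  0.1112] F [  2.  -10.4   5. ] gap 0.0112
```

Under load the arm gives about 3 mm in y, so actual travel is only about 15 mm. I'll pull a bit further, then lift.

```bash
cat > i.py <<'E'
from g import *
y=.1015
arm.servo_line(pose(0,y)[0],feed=.03); arm.pause(.15)
f=arm.read_state(); rep(f'pull Fy {np.dot(f["force"],Rz[:,1]):.1f}')
for th in (.04,.08,.15,.22,.29,.36,.42):
    arm.servo_line(*pose(th,y),feed=.05); rep(th)
    if abs(arm.read_state()['force'][2])>25: print('STOP'); break
arm.pause(.5); rep('held')
for n in ('scene','wrist'):
    p=get_image(n); cv2.imwrite(f'pics/{n}8.png',p['image'])
a=cv2.imread('pics/scene8.png')[130:300,240:430]; cv2.imwrite('pics/v8.png',cv2.resize(a,None,fx=3.5,fy=3.5,interpolation=cv2.INTER_CUBIC)[:600])
E
python3 i.py
```

```text
pull Fy -11.8 t 27.98 pos [0.5384 0.1049 0.1112] F [  2.7 -11.5   5.7] gap 0.0113
0.04 t 28.3 pos [0.5386 0.1049 0.1194] F [  3.7 -11.4  -1.9] gap 0.0115
0.08 t 28.62 pos [0.5392 0.1049 0.1281] F [  2.5 -11.3  -1.1] gap 0.0109
0.15 t 29.08 pos [0.5409 0.1051 0.1433] F [  2.  -12.   -0.2] gap 0.0115
0.22 t 29.54 pos [0.5437 0.1056 0.1584] F [  1.5 -12.1  -0.8] gap 0.0108
0.29 t 30.0 pos [0.5475 0.1062 0.1732] F [  2.5 -11.4  -0.9] gap 0.0111
0.36 t 30.46 pos [0.5524 0.1072 0.1878] F [  1.  -12.4   0.5] gap 0.011
0.42 t 30.88 pos [0.5573 0.1081 0.2   ] F [  0.  -12.2   0.8] gap 0.0111
held t 31.38 pos [0.5573 0.1081 0.2001] F [  0.9 -11.3   0.8] gap 0.0111
```

View pics/v8.png

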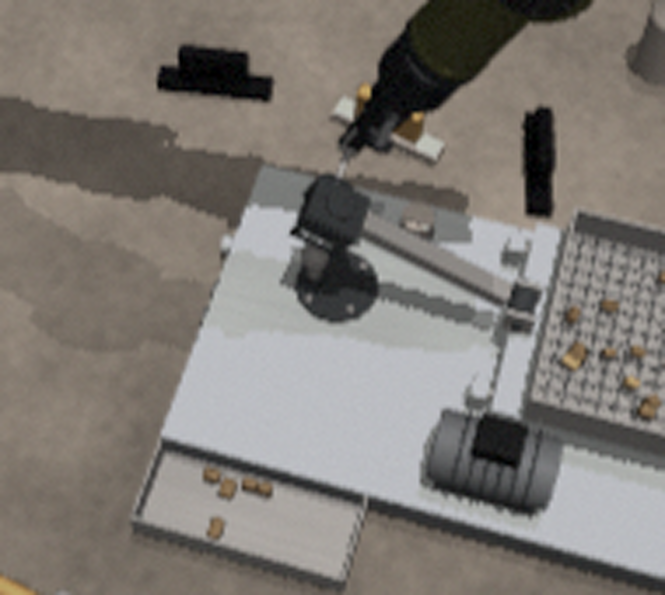

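View 8 (count 8): the coupler is lifted clear, the ball shows at (315,262), the tab is held, and all five chips lie on the trough floor. The scraper is standing. One last numeric check, then hand in.

```bash
python3 - <<'E'
from h import *
p=get_image('scene'); c,s=np.cos(F[2]),np.sin(F[2])
def show(q,n):
  for m in mark_of(q,p)[:n]:
    X=atdepth(p,m['point'])
    if X is None: continue
    a=X[:2]-F[:2]; print(q,np.round(m['point']),round(m['score'],2),'shaker',np.round([c*a[0]+s*a[1],-s*a[0]+c*a[1],X[2]],3))
show('chip0',7); show('coupler',2)
rep('before'); print(np.abs(arm.read_state()['dq']).max())
arm.hand_in()
E
```

```text
chip0 [302. 266.] 0.57 shaker [-0.03  -0.237  0.026]
chip0 [302. 284.] 0.42 shaker [-0.012 -0.299  0.025]
chip0 [304. 268.] 0.39 shaker [-0.022 -0.24   0.026]
coupler [333. 192.] 0.68 shaker [ 0.017 -0.019  0.214]
coupler [350. 170.] 0.35 shaker [0.058 0.042 0.274]
before t 31.62 pos [0.5573 0.1081 0.2001] F [  0.4 -11.7  -0.5] gap 0.0109
0.0012485064998637215
the job is handed in; nothing more can be done
```

The job is handed in at about 31.6 s of the 62 s allowed. The arm is still holding the link up by the tab. No verdict was reported, so this rests on my own checks.

**What I did:**
- Picked the scraper with the white foot and wooden grip out of five look-alikes.
- Pushed all five chips into the trough in one stroke.
- Stood the scraper back on its original spot and let it go.
- Gripped the tab and drew the latch out about 18 mm.
- Lifted the link along its arc to about 0.42 rad. That angle is commanded, not read from the joint; it puts the head about 9 cm up.

**Last checks:**
- **Link and tab:** the camera saw the head's top at about 0.21 m, which agrees with 9 cm of lift. The jaws were 11 mm apart on the 12 mm tab, the spring was pulling about 12 N, and joint speeds were about 0.001 rad/s.
- **Chips:** the picture shows all five on the trough floor.
- **Scraper:** it was standing on the bench in the picture.

**What disagreed or stayed unmeasured:**
- The arm gave about 3 mm under the spring, so I pulled further before lifting.
- The last network pass returned only three chip marks (two of them 8 mm apart), with tops at about 0.026 m. The other chips I confirmed only by eye.
- I did not measure the bystanders' final positions; nothing seemed disturbed in the pictures.

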